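Clamp a round laundry tag in the bench press and keep holding

TASK

Lay the round tag flat in the round nest of the tag press's slide, then push the slide fully home under the plunger. Then press the plunger knob 25 mm down, not to the bottom of its travel, so that the foot clamps the tag while its glue sets, and finish while still holding the knob down there. Leave the square tag, the six-sided tag, the bottle and the thread spool alone.

Things in the scene. Friction and masses are not known exactly. Their poses are not given: they have to be found in the camera images.
- press: Grey bench press, fixed to the counter. Origin on the counter straight below the plunger axis; z up. Base plate 130 (x) x 270 (y) x 20 mm high, reaching from y = -220 to +50 mm of the origin. Two steel posts at x = +-52 mm carry a head 130 x 46 mm (y = -23 to +23), from 80 to 125 mm above the counter. The slide runs on the base along y, between the posts, drawn out towards -y.
- slide (a joint): Travel of the press's aluminium slide (m): 0 fully drawn out (nest centre at press y = -150 mm), 0.15 fully home against its stop (nest under the plunger; positive moves along press +y). About 2 N of friction; it stays where it is left. At the start 0 to 0.03.
- nest (a point): Centre of the floor of the round nest in the slide: a recess 44 mm across and 5 mm deep, its floor 31 mm and the slide's top face 36 mm above the counter. The slide is 66 mm wide and square round the nest, with a 40 mm wide tongue towards press -y that carries the post. Axes as the press's.
- post_top (a point): Centre of the top of the slide's handle post: an upright round black post, 16 mm across and 42 mm tall, its top 78 mm above the counter, 85 mm from the nest centre towards press -y. Push or grip it to move the slide.
- plunger (a joint): Travel of the plunger (m): 0 up, positive down, bottoms at 0.040. A return spring pushes it up: about 4 N at rest plus 0.18 N per mm. Its foot meets a tag seated in the nest at 15 mm and is itself sprung: 0.5 N more per mm after that (about 13 N on the knob at 25 mm). A dark ring on the stem, its middle 25 mm above the head's top face at rest, comes level with that face at 25 mm.
- knob: Round black knob on top of the plunger, 44 mm across, 20 mm thick; origin at the centre of its underside, 170 mm above the counter at rest.
- knob_top (a point): Centre of the knob's flat top, 190 mm above the counter with the plunger up (165 mm when pressed 25 mm).
- foot: Steel foot at the plunger's lower end, a disc 28 mm across; origin at the centre of its underside, 60 mm above the counter at rest.
- round_tag: The round tag: a black plastic disc 38 mm across and 14 mm thick, lying flat on the counter; origin at the centre of its underside. It stands 9 mm out of the nest when seated.
- square_tag: Bystander: black square tag, 38 x 38 x 14 mm, flat on the counter; origin at the centre of its underside.
- hex_tag: Bystander: black six-sided tag, 40 mm across flats, 14 mm thick, flat on the counter; origin at the centre of its underside. The three tags lie in any order.
- detergent: Bystander: white bottle, 60 mm across, 160 mm tall, standing; origin at the centre of its underside.
- spool: Bystander: wooden thread spool, 40 mm across, 50 mm tall, standing; origin at the centre of its underside.
Not all that is in view belongs to the job. Leave any green look-alike of the round_tag alone.

How it is judged:
On the way, in this order (a step that is already met when the one before it is completed fails the run):
1. the round tag lies flat in the nest, the slide still out and the plunger up (horizontal distance between round_tag and nest below 0.005 m and z of round_tag in the frame of nest below 0.002 m and angle between round_tag's own z axis and vertical below 0.08 rad and value of joint slide below 0.14 m and value of joint plunger below 0.005 m), for 0.2 s.
2. the slide is fully home with the tag in the nest, the plunger still up (value of joint slide above 0.144 m and horizontal distance between round_tag and nest below 0.005 m and z of round_tag in the frame of nest below 0.002 m and value of joint plunger below 0.005 m), for 0.2 s.
At the end, for the whole second after the job is handed in: The robot is still pressing the knob (more than 4 N) with the plunger 21 to 29 mm down, the foot bears on the round tag (more than 1.5 N), the slide is within 6 mm of home, and the tag lies flat in the nest (within 5 mm of its centre, 2 mm of its floor) (value of joint plunger between 0.021 and 0.029 m and contact force between foot and round_tag above 1.5 N and contact force between any of the fingers, the arm and knob above 4 N and value of joint slide above 0.144 m and horizontal distance between round_tag and nest below 0.005 m and z of round_tag in the frame of nest below 0.002 m and angle between round_tag's own z axis and vertical below 0.08 rad); the arm keeps its last pose, push and grip.
It fails at once if the plunger is pushed to the bottom of its travel (more than 36 mm) (value of joint plunger above 0.036 m).
It fails at once if a bystander is moved by more than 30 mm or tipped (distance of any of square_tag, hex_tag, detergent, spool from where it was at the start of the episode above 0.03 m or angle between any of detergent, spool's own z axis and vertical above 0.5 rad).
It also fails if it takes over 67 s, if anything falls off the work surface, if the arm or the gripper's body presses on something with over 40 N, if the wrist force passes 120 N, or if a joint passes its speed limit or range.

ROBOT

A 6-joint arm with a two-finger parallel gripper is mounted at the origin on the work surface. World frame = base frame: x ahead of the robot, y to its left, z up, the work surface at z = 0. Lengths are in m, angles in rad, forces in N, time in s.
With the tool pointing down it reaches from about 0.325 to 0.85 m from the base axis. Payload 4.4 kg.
Tool frame: the origin (TCP) lies midway between the tips of the shut fingers; the grasp point (between the pads) lies 19 mm behind it; z points along the fingers, y is the line along which they close (so a half turn about z gives the same grasp; the last joint's range is limited). The gripper opens to 94 mm and grips with 3 to 60 N. Pads are 16 mm wide; open, the fingers measure 119 mm over their backs; the gripper's body (75 mm by 177 mm) begins 78 mm behind the grasp point.
Start: joints at [-1.333, 0.207, 1.542, -0, 1.393, -0.15], TCP at [0.217, -0.532, 0.205] pointing down, gripper open.
Joint ranges: [-2.73, 2.73], [-0.86, 2.22], [0.23, 2.46], [-1.11, 4.25], [0.08, 2.63], [-2.82, 2.82]. Speed limits (rad/s): [2.79, 2.79, 3.14, 3.14, 3.14, 3.14].

INTERFACE

Orientations are given as a 3x3 rotation matrix whose columns are the frame's x, y, z axes.
In Python, from plant import manip, eyes gives the robot as it stands. The module is installed in compiled form; this text tells all that it offers.
- The arm moves only by the tool jog_arm, never from a script. Its argument "motion" is a list of rows, each an object of numbers: "x", "y", "z": the shift along the tool's x, y, z in units of 60 mm (1.0 is 60 mm); "rx", "ry", "rz": the turn, a rotation vector about the tool's x, y, z in units of 6 degrees (1.0 is 6 degrees); "jaw": the closure, from 0 (fully open) to 1 (shut). In form: [{"x": .., "y": .., "z": .., "rx": .., "ry": .., "rz": .., "jaw": ..}, ...]. A call has exactly 5 rows; each row shifts and turns the commanded pose from where the row before left it, along the tool's axes as they then stand; what a row does not reach is not made up. A row lasts 1/8 s, in which the tool goes at most 62.5 mm and 10.7 degrees, less where a joint would pass 70% of its speed; a pose out of reach is approached as far as the arm can. A call is refused whole if a number of a shift passes 1 or a number of a turn 1, either way. A call with a gripper value outside its range is refused whole. The fingers move at their own pace and stop on an object; "newtons" is the grip in N (left out, the last holds). Time passes only in rows, so rows that do not move let the fingers close, or fill a call up. It gives the time, the measured TCP pose, the force, the opening and the grip force at its end, in the units of the state.
- manip.get_obs(): the state, without advancing time (a new reading comes with each control period).
- eyes.camera(name): name is "side" or "top" or "wrist"; returns the picture (420x560x3 uint8, red, green, blue); there is no depth.
- eyes.camera_params(name): a dict with "fx", "fy", "cx", "cy" (pixels), "dist_coeffs" ([k1, k2, p1, p2, k3] as OpenCV has them; the pictures are not rectified), "R" (3x3) and "t" (3): a world point X has camera coordinates R X + t; the wrist camera has in their place "mount" (4x4, takes a point from camera to tool coordinates, whose origin is the TCP and whose axes are the flange's). Camera axes: x right, y down, z forward; pixel columns grow to the right and rows downward; lengths in m; the calibration is good to about 2 mm. A picture is of the moment at which its call begins: read the wrist's pose just before it. camera_params takes no time and is no camera call.
- manip.job_done(): hands the job in; it is judged then, once.
Trained networks look in the newest picture that a camera, given by its name, has taken for a name from the list of things; names that differ only in an ending like _2 or _b are one class to them, and where a whole thing is asked for, a point or a joint stands for the part that bears it (a point fixed in the world has none). Each returns a list of dicts, best first, with "score" (0 to 1); they miss things now and then, are a little off and sometimes report something else, mostly with a low value. They report only what shows in the picture. A call takes as long as a camera call. They do not tell look-alikes from the thing itself.
- eyes.search_frame(label, camera): "point" ([x, y, z] in m, in the coordinates of the camera as it stood for that picture, good to about 4 mm: the middle of the surface that is visible of it).
- eyes.silhouettes(label, camera): "mask" (420x560 bool, what is visible of it).
- eyes.spot_point(label, camera): "point" ([x, y, z] in m, in the coordinates of the camera as it stood for that picture, good to about 4 mm: a listed point, or the origin of a listed thing).
The state is a dict: "clock": time; "joints": joint angles; "qvel": joint speeds; "tau": joint torques, N m; "tcp_pos": TCP position; "ee_rot": TCP orientation; "contact_force": force on the tool from outside, world axes, zero at the start; "torque": the same for the moment, N m; "grip_width": opening from 0.0 (shut) to 1.0 (fully open); "gripper_force": force on a finger pad.
Only numpy, scipy, OpenCV 4.12 (cv2) and the standard library are available. Lean on these libraries where they do the work, as an engineer would, in place of code of your own. Each camera call takes 0.05 s, during which the arm holds its last target. There are 200 camera calls.

## Working session

There is one attempt and no reset: what is moved stays moved. The work goes in short steps, Python scripts to look and compute and a tool call to move; the robot and the scene stay as the last step left them, time stands still between calls to the robot, and variables do not carry over. Pictures are saved under pics/ and viewed, at most 10 in all, crops included, and the job is handed in when it is done.

Besides the shell and the picture viewer there is one more tool, called after "Request:" as a command line: name --argument value ..., lists and objects as JSON in quotes. jog_arm: Moves the arm, as the interface text tells. Its arguments: {"type":"object","properties":{"motion":{"type":"array"},"newtons":{"type":"number"}},"required":["motion"]}

```bash
mkdir -p pics
cat > h.py <<'E'
import numpy as np, cv2
from plant import manip, eyes
def world(p,cam):
    P=eyes.camera_params(cam); p=np.array(p)
    if cam=='wrist':
        o=manip.get_obs(); M=np.array(P['mount']); q=M[:3,:3]@p+M[:3,3]
        return np.array(o['ee_rot'])@q+np.array(o['tcp_pos'])
    return np.array(P['R']).T@(p-np.array(P['t']))
def pix(p,cam):
    P=eyes.camera_params(cam); K=np.array([[P['fx'],0,P['cx']],[0,P['fy'],P['cy']],[0,0,1]])
    return cv2.projectPoints(np.array([p],float),np.zeros(3),np.zeros(3),K,np.array(P['dist_coeffs'],float))[0].ravel()
def ray(uv,z,cam):
    "world point on plane z seen at pixel uv (fixed or wrist cam)"
    P=eyes.camera_params(cam); K=np.array([[P['fx'],0,P['cx']],[0,P['fy'],P['cy']],[0,0,1]])
    n=cv2.undistortPoints(np.array([[uv]],float),K,np.array(P['dist_coeffs'],float)).ravel()
    a=world([0,0,0],cam); b=world([n[0],n[1],1],cam); return a+(b-a)*(z-a[2])/(b[2]-a[2])
def find(label,cam,f='spot_point'):
    for d in getattr(eyes,f)(label,cam)[:4]:
        print(cam,f,label,round(d['score'],2),world(d['point'],cam).round(4),pix(d['point'],cam).round(0))
def save(cam,name): 
    im=eyes.camera(cam); cv2.imwrite('pics/'+name,im[:,:,::-1]); return im
E
python3 - <<'E'
from h import *
a=save('top','t0.png'); b=save('side','s0.png')
cv2.imwrite('pics/both.png',cv2.resize(np.vstack([a,b])[:,:,::-1],None,fx=.71,fy=.71))
for c in ['top','side']:
    for l in ['round_tag','square_tag','hex_tag','nest','post_top','knob_top','press','detergent','spool']: find(l,c)
o=manip.get_obs(); print(o['clock'],o['ee_rot'])
print(eyes.camera_params('wrist'))
E
```

```text
top spot_point round_tag 0.56 [0.4345 0.0122 0.0009] [288. 261.]
top spot_point round_tag 0.53 [ 0.3591 -0.006   0.0013] [297. 293.]
top spot_point round_tag 0.52 [ 0.3683  0.07   -0.0007] [264. 290.]
top spot_point round_tag 0.28 [ 0.5263 -0.1048  0.081 ] [339. 216.]
top spot_point square_tag 0.58 [ 0.4702 -0.3387  0.0022] [435. 243.]
top spot_point hex_tag 0.54 [0.5747 0.1069 0.185 ] [240. 187.]
top spot_point hex_tag 0.52 [ 4.621e-01  2.869e-01 -3.000e-04] [173. 252.]
top spot_point nest 0.7 [ 0.6433  0.2772 -0.0042] [179. 178.]
top spot_point nest 0.68 [ 0.547  -0.0208  0.0312] [301. 212.]
top spot_point post_top 0.75 [ 0.5258 -0.1068  0.0793] [340. 217.]
top spot_point post_top 0.51 [ 0.5506 -0.0216  0.0318] [302. 210.]
top spot_point knob_top 0.69 [0.5728 0.1077 0.186 ] [240. 188.]
top spot_point press 0.56 [0.5773 0.1041 0.0018] [249. 203.]
top spot_point press 0.41 [ 0.5255 -0.103   0.0799] [338. 217.]
top spot_point detergent 0.82 [ 0.6415  0.2778 -0.0045] [179. 179.]
top spot_point spool 0.7 [ 0.6435 -0.2815  0.0017] [407. 173.]
top spot_point spool 0.58 [ 6.429e-01  2.783e
[... 829 characters left out ...]
.]
1.0 [[ 9.25749921e-01  3.78136329e-01 -3.26133157e-05]
 [ 3.78136330e-01 -9.25749917e-01  8.04787314e-05]
 [ 2.40157723e-07 -8.68354588e-05 -9.99999996e-01]]
{'fx': 371.863385226668, 'fy': 371.863385226668, 'cx': 280.3150814558739, 'cy': 210.01162298010846, 'dist_coeffs': array([-0.00965035,  0.        ,  0.        ,  0.        ,  0.        ]), 'mount': array([[-5.21286673e-04, -9.72058843e-01, -2.34736735e-01,
         6.71790430e-02],
       [ 9.99999760e-01, -3.99505780e-04, -5.66351155e-04,
         7.13605638e-04],
       [ 4.56747965e-04, -2.34736974e-01,  9.72058817e-01,
        -1.79332089e-01],
       [ 0.00000000e+00,  0.00000000e+00,  0.00000000e+00,
         1.00000000e+00]])}
```

View pics/t0.png

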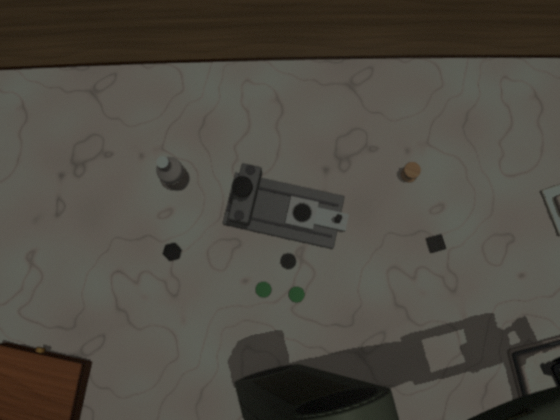

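View pics/s0.png

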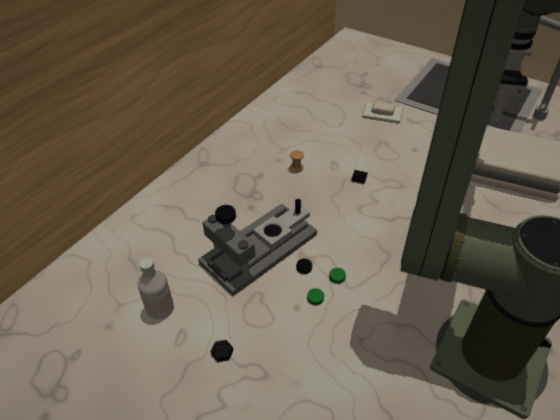

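Tag candidates in the top view: the black disc at (288,261), and green discs at (297,293) and (264,290). The black disc matches "black plastic disc", and the green ones are look-alikes. The square is at (435,243) and the hex at (172,252). The slide is drawn out, with the nest at (302,212) and the knob at (240,188). I'll turn the tool to line up with the press, move over the black disc, and confirm it with a wrist crop.

Request:
jog_arm --motion '[{"rz": -1, "jaw": 0.4}, {"rz": -1, "jaw": 0.4}, {"rz": -1, "jaw": 0.4}, {"rz": -1, "jaw": 0.4}, {"rz": -1, "jaw": 0.4}]' --newtons 15

```text
$.motion[0]: bad value
```

Request:
jog_arm --motion '[{"rz": -1, "jaw": 0.4}, {"rz": -1, "jaw": 0.4}, {"rz": -1, "jaw": 0.4}, {"rz": -1, "jaw": 0.4}, {"rz": -0.27, "jaw": 0.4}]'

```text
$.motion[0]: bad value
```

Request:
jog_arm --motion '[{"x": 0.8, "y": 0.14, "jaw": 0.4}, {"x": 0.96, "y": 0.16, "jaw": 0.4}, {"x": 0.96, "y": 0.16, "jaw": 0.4}, {"x": 0.96, "y": 0.16, "jaw": 0.4}, {"x": 0.96, "y": 0.16, "jaw": 0.4}]'

```text
$.motion[0]: bad value
```

Request:
jog_arm --motion '[{"x": 0.96, "y": 0.16, "jaw": 0.4}, {"x": 0.96, "y": 0.16, "z": 0.3, "jaw": 0.4}, {"x": 0.96, "y": 0.16, "z": 0.3, "jaw": 0.4}, {"x": 0.96, "y": 0.16, "z": 0.3, "jaw": 0.4}, {"x": 0.96, "y": 0.16, "z": 0.3, "jaw": 0.4}]'

```text
$.motion[0]: bad value
```

Run:
```python
from h import *
T=eyes.camera('top')
print([ (l,find(l,'top')) for l in ['nest','post_top','knob_top','plunger']] and '')
a=save('wrist','w0.png')
o=manip.get_obs(); print(o['clock'],o['tcp_pos'],o['ee_rot'],o['grip_width'],o['contact_force'],o['joints'])
for l in ['round_tag','nest','post_top','knob_top']: find(l,'wrist')
crop=T[225:315,230:330]; crop=cv2.resize(crop,None,fx=4,fy=4,interpolation=3)
cv2.imwrite('pics/w1.png',np.hstack([cv2.resize(a,(400,300)),cv2.resize(crop,(400,300))])[:,:,::-1])
```

```text
top spot_point nest 0.94 [ 0.5446 -0.0236  0.0303] [303. 213.]
top spot_point post_top 0.63 [ 0.5246 -0.1065  0.0812] [340. 217.]
top spot_point post_top 0.32 [ 0.6434  0.2799 -0.0042] [178. 178.]
top spot_point knob_top 0.68 [0.5776 0.109  0.1897] [239. 185.]Traceback (most recent call last):
  File "<stdin>", line 3, in <module>
  File "h.py", line 18, in find
    for d in getattr(eyes,f)(label,cam)[:4]:
             ~~~~~~~~~~~~~~~^^^^^^^^^^^
ValueError: it knows: detergent, foot, hex_tag, knob, knob_top, nest, post_top, press, round_tag, spool, square_tag
```

Request:
jog_arm --motion '[{"x": 0, "y": 0, "z": 0, "rx": 0, "ry": 0, "rz": -1, "jaw": 0.4}, {"x": 0, "y": 0, "z": 0, "rx": 0, "ry": 0, "rz": -1, "jaw": 0.4}, {"x": 0, "y": 0, "z": 0, "rx": 0, "ry": 0, "rz": -1, "jaw": 0.4}, {"x": 0, "y": 0, "z": 0, "rx": 0, "ry": 0, "rz": -1, "jaw": 0.4}, {"x": 0, "y": 0, "z": 0, "rx": 0, "ry": 0, "rz": -1, "jaw": 0.4}]' --newtons 15

```text
clock: 1.82
tcp_pos: [0.2174, -0.5323, 0.2055]
ee_rot: [[0.61, 0.793, 0.0], [0.793, -0.61, -0.0], [-0.0, 0.0, -1.0]]
contact_force: [-0.7, -0.2, -0.2]
grip_width: 0.601
gripper_force: 0.0
```

Request:
jog_arm --motion '[{"x": 0, "y": 0, "z": 0, "rx": 0, "ry": 0, "rz": -1, "jaw": 0.4}, {"x": 0, "y": 0, "z": 0, "rx": 0, "ry": 0, "rz": -1, "jaw": 0.4}, {"x": 0, "y": 0, "z": 0, "rx": 0, "ry": 0, "rz": -1, "jaw": 0.4}, {"x": 0, "y": 0, "z": 0, "rx": 0, "ry": 0, "rz": -1, "jaw": 0.4}, {"x": 0, "y": 0, "z": 0, "rx": 0, "ry": 0, "rz": -0.27, "jaw": 0.4}]'

```text
clock: 2.45
tcp_pos: [0.2174, -0.5323, 0.2054]
ee_rot: [[0.21, 0.978, 0.0], [0.978, -0.21, 0.0], [0.0, 0.0, -1.0]]
contact_force: [0.8, -0.7, 0.3]
grip_width: 0.598
gripper_force: 0.0
```

Request:
jog_arm --motion '[{"x": 0.8, "y": 0.14, "z": 0, "rx": 0, "ry": 0, "rz": 0, "jaw": 0.4}, {"x": 0.96, "y": 0.16, "z": 0, "rx": 0, "ry": 0, "rz": 0, "jaw": 0.4}, {"x": 0.96, "y": 0.16, "z": 0, "rx": 0, "ry": 0, "rz": 0, "jaw": 0.4}, {"x": 0.96, "y": 0.16, "z": 0, "rx": 0, "ry": 0, "rz": 0, "jaw": 0.4}, {"x": 0.96, "y": 0.16, "z": 0, "rx": 0, "ry": 0, "rz": 0, "jaw": 0.4}]'

```text
clock: 3.08
tcp_pos: [0.3223, -0.2684, 0.2057]
ee_rot: [[0.212, 0.977, 0.001], [0.977, -0.212, -0.001], [-0.0, 0.001, -1.0]]
contact_force: [0.7, -0.1, -0.3]
grip_width: 0.597
gripper_force: 0.0
```

Request:
jog_arm --motion '[{"x": 0.96, "y": 0.16, "z": 0, "rx": 0, "ry": 0, "rz": 0, "jaw": 0.4}, {"x": 0.96, "y": 0.16, "z": 0.3, "rx": 0, "ry": 0, "rz": 0, "jaw": 0.4}, {"x": 0.96, "y": 0.16, "z": 0.3, "rx": 0, "ry": 0, "rz": 0, "jaw": 0.4}, {"x": 0.96, "y": 0.16, "z": 0.3, "rx": 0, "ry": 0, "rz": 0, "jaw": 0.4}, {"x": 0.96, "y": 0.16, "z": 0.3, "rx": 0, "ry": 0, "rz": 0, "jaw": 0.4}]'

```text
clock: 3.7
tcp_pos: [0.4303, 0.0032, 0.1335]
ee_rot: [[0.212, 0.977, 0.002], [0.977, -0.212, -0.001], [-0.0, 0.002, -1.0]]
contact_force: [0.5, -0.4, 1.0]
grip_width: 0.602
gripper_force: 0.0
```

Run:
```python
from h import *
T=cv2.imread('pics/t0.png')[:,:,::-1]
a=save('wrist','w0.png')
o=manip.get_obs(); print(o['clock'],o['tcp_pos'],o['ee_rot'],o['grip_width'],o['contact_force'],o['joints'])
for l in ['round_tag','nest','post_top','knob_top']: find(l,'wrist')
crop=T[225:315,230:350]; crop=cv2.resize(crop,(400,300),interpolation=3)
cv2.imwrite('pics/w1.png',np.hstack([cv2.resize(a,(400,300)),crop])[:,:,::-1])
```

```text
3.75 [0.42980341 0.00991007 0.1311501 ] [[ 2.06278300e-01  9.78492853e-01 -9.99448254e-04]
 [ 9.78477576e-01 -2.06269062e-01  5.89122877e-03]
 [ 5.55837000e-03 -2.19317036e-03 -9.99982147e-01]] 0.6028874738405843 [-1.888918    2.84072096  0.036529  ] [-0.1833741  -0.02778097  1.95968565  0.00599236  1.21175086  0.02228159]
wrist spot_point round_tag 0.94 [ 0.3646  0.0753 -0.001 ] [188. 136.]
wrist spot_point round_tag 0.56 [ 0.4304  0.0159 -0.0014] [281. 190.]
```

View pics/w1.png

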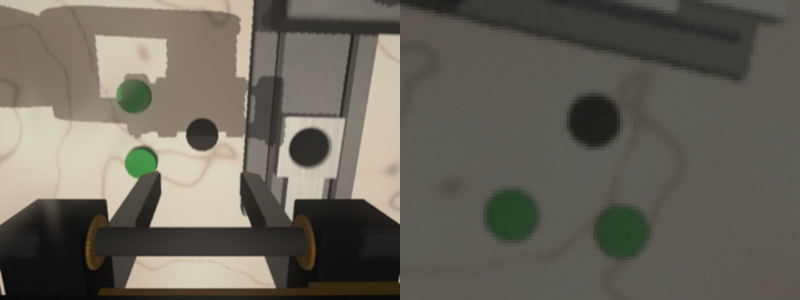

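The wrist crop confirms it. The black round disc is at about (283,188) in the full wrist image, next to the press base, and the two green look-alikes are to its left. The nest is visible at about (433,206). The arm was still settling in that picture, so I'll measure again with it still.

```bash
cat >> h.py <<'E'
def dark_center(im,uv,r=45,thr=60):
    "ellipse centre of dark blob near uv"
    g=cv2.cvtColor(im,cv2.COLOR_RGB2GRAY); m=(cv2.GaussianBlur(g,(3,3),0)<thr).astype(np.uint8)
    n,l,s,c=cv2.connectedComponentsWithStats(m)
    k=l[int(uv[1]),int(uv[0])]; return c[k],s[k]
E
python3 - <<'E'
from h import *
o=manip.get_obs(); a=save('wrist','w2.png'); o=manip.get_obs()
R=np.array(o['ee_rot']); p=np.array(o['tcp_pos']); print(o['clock'],p.round(4),R.round(4).tolist())
g=cv2.cvtColor(a,cv2.COLOR_RGB2GRAY); 
for uv in [(283,188),(433,206)]:
  print('gray',g[uv[1],uv[0]-40:uv[0]+41:5])
  for t in (35,45,60): 
    c,s=dark_center(a,uv,thr=t); print(t,c.round(1),s,[ray(c,z,'wrist').round(4) for z in (0.,.014,.033,.036)])
for l in ['round_tag','nest']:
  find(l,'wrist'); 
  for d in eyes.silhouettes(l,'wrist')[:3]:
    m=d['mask']; v,u=np.nonzero(m); print(l,d['score'],u.mean(),v.mean(),m.sum(),np.ptp(u),np.ptp(v))
find('nest','wrist','search_frame');find('post_top','wrist')
E
```

```text
4.0 [4.296e-01 4.000e-04 1.339e-01] [[0.2118, 0.9773, 0.0007], [0.9773, -0.2118, -0.0007], [-0.0006, 0.0008, -1.0]]
gray [131 173 212 214  43  47  46  44  46  44  45  44  42 213 209 140 128]
35 [278.2 185.5] [     0      0    560    416 202537] [array([0.4305, 0.0133, 0.    ]), array([0.431 , 0.0156, 0.014 ]), array([0.4319, 0.0188, 0.033 ]), array([0.432 , 0.0193, 0.036 ])]
45 [276.3 176.9] [     0      0    560    414 190434] [array([0.4305, 0.0208, 0.    ]), array([0.4311, 0.0228, 0.014 ]), array([0.4319, 0.0256, 0.033 ]), array([0.432, 0.026, 0.036])]
60 [283.8 181.5] [ 263  165   42   37 1082] [array([0.4359, 0.0156, 0.    ]), array([0.4363, 0.0179, 0.014 ]), array([0.4367, 0.0209, 0.033 ]), array([0.4368, 0.0214, 0.036 ])]
gray [190 203 195  41  45  45  44  45  44  45  45  45  46  48 131 189 194]
35 [278.2 185.5] [     0      0    560    416 202537] [array([0.4305, 0.0133, 0.    ]), array([0.431 , 0.0156, 0.014 ]), array([0.4319, 0.0188, 0.033 ]), array([0.432 , 0.0193, 0.036 ])]
45 [426.4 196. ] [408 180  45  40 821] [array([ 0.5531, -0.0227,  0.    ]), array([ 0.5483, -0.0187,  0.014 ]), array([ 0.5416, -0.0133,  0.033 ]), array([ 0.5406, -0.0125,  0.036 ])]
60 [433.2 204.6] [ 407  179   53   52 2121] [array([ 0.5579, -0.0315,  0.    ]), array([ 0.5528, -0.0271,  0.014 ]), array([ 0.5459, -0.0212,  0.033 ]), array([ 0.5448, -0.0203,  0.036 ])]
wrist spot_point round_tag 0.92 [0.3687 0.0728 0.0056] [188. 132.]
wrist spot_point round_tag 0.72 [ 0.3573 -0.0069 -0.0007] [201. 225.]
wrist spot_point round_tag 0.71 [ 0.4359  0.016  -0.0013] [283. 180.]
round_tag 0.74 197.91881443298968 225.06701030927834 1552 47 43
round_tag 0.61 187.75626666666668 132.80746666666667 1875 48 48
wrist spot_point nest 0.73 [ 0.5495 -0.0227  0.0338] [438. 205.]
nest 0.56 429.4889955982393 216.98699479791918 9996 100 148
wrist search_frame nest 0.67 [ 0.5396 -0.0309  0.0397] [430. 220.]
```

Request:
jog_arm --motion '[{"x": 0.27, "y": 0.05, "z": 0.3, "rx": 0, "ry": 0, "rz": 0, "jaw": 0.4}, {"x": 0, "y": 0, "z": 0.7, "rx": 0, "ry": 0, "rz": 0, "jaw": 0.4}, {"x": 0, "y": 0, "z": 0.6, "rx": 0, "ry": 0, "rz": 0, "jaw": 0.4}, {"x": 0, "y": 0, "z": 0.4, "rx": 0, "ry": 0, "rz": 0, "jaw": 0.4}, {"x": 0, "y": 0, "z": 0.08, "rx": 0, "ry": 0, "rz": 0, "jaw": 0.4}]'

```text
clock: 4.92
tcp_pos: [0.4341, 0.0164, 0.0072]
ee_rot: [[0.212, 0.977, -0.004], [0.977, -0.212, 0.001], [-0.0, -0.004, -1.0]]
contact_force: [-0.1, 0.7, -0.2]
grip_width: 0.599
gripper_force: 0.0
```

Request:
jog_arm --motion '[{"x": 0, "y": 0, "z": 0, "rx": 0, "ry": 0, "rz": 0, "jaw": 0.4}, {"x": 0, "y": 0, "z": 0, "rx": 0, "ry": 0, "rz": 0, "jaw": 0.4}, {"x": 0, "y": 0, "z": 0, "rx": 0, "ry": 0, "rz": 0, "jaw": 0.4}, {"x": 0, "y": 0, "z": 0, "rx": 0, "ry": 0, "rz": 0, "jaw": 0.4}, {"x": 0, "y": 0, "z": 0, "rx": 0, "ry": 0, "rz": 0, "jaw": 0.4}]'

```text
clock: 5.55
tcp_pos: [0.436, 0.0166, 0.0089]
ee_rot: [[0.211, 0.978, 0.001], [0.978, -0.211, -0.0], [0.0, 0.001, -1.0]]
contact_force: [0.4, 0.4, -0.6]
grip_width: 0.598
gripper_force: 0.0
```

Run:
```python
from h import *
a=save('wrist','w3.png'); find('round_tag','wrist'); o=manip.get_obs(); print(o['clock'],o['tcp_pos'],o['ee_rot'])
```

```text
wrist spot_point round_tag 0.84 [ 0.3675  0.0726 -0.0013] [127. 174.]
wrist spot_point round_tag 0.68 [4.327e-01 1.350e-02 1.000e-04] [276. 256.]
wrist spot_point round_tag 0.62 [ 0.3581 -0.0065 -0.0025] [155. 313.]
5.65 [0.43579038 0.01664272 0.00874466] [[ 2.10609006e-01  9.77570370e-01  1.37587374e-04]
 [ 9.77570379e-01 -2.10609009e-01  3.93421869e-06]
 [ 3.28231161e-05  1.33672759e-04 -9.99999991e-01]]
```

View pics/w3.png

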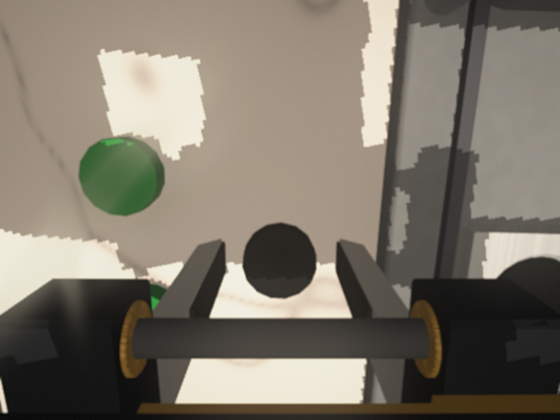

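Disc centred at (280,260) between the fingers, within about 1 mm of the TCP by the calibration. I'll lower 1.5 mm and close.

Request:
jog_arm --motion '[{"x": 0, "y": 0, "z": 0.025, "rx": 0, "ry": 0, "rz": 0, "jaw": 0.5}, {"x": 0, "y": 0, "z": 0, "rx": 0, "ry": 0, "rz": 0, "jaw": 0.6}, {"x": 0, "y": 0, "z": 0, "rx": 0, "ry": 0, "rz": 0, "jaw": 0.75}, {"x": 0, "y": 0, "z": 0, "rx": 0, "ry": 0, "rz": 0, "jaw": 0.75}, {"x": 0, "y": 0, "z": 0, "rx": 0, "ry": 0, "rz": 0, "jaw": 0.75}]' --newtons 15

```text
clock: 6.28
tcp_pos: [0.4357, 0.0166, 0.0071]
ee_rot: [[0.211, 0.978, -0.0], [0.978, -0.211, 0.0], [0.0, -0.0, -1.0]]
contact_force: [0.4, 0.1, -1.0]
grip_width: 0.395
gripper_force: 15.0
```

Request:
jog_arm --motion '[{"x": 0, "y": 0, "z": -0.3, "rx": 0, "ry": 0, "rz": 0, "jaw": 0.75}, {"x": 0, "y": 0, "z": -0.5, "rx": 0, "ry": 0, "rz": 0, "jaw": 0.75}, {"x": 0, "y": 0, "z": -0.5, "rx": 0, "ry": 0, "rz": 0, "jaw": 0.75}, {"x": 0, "y": 0, "z": 0, "rx": 0, "ry": 0, "rz": 0, "jaw": 0.75}, {"x": 0, "y": 0, "z": 0, "rx": 0, "ry": 0, "rz": 0, "jaw": 0.75}]'

```text
clock: 6.9
tcp_pos: [0.435, 0.0167, 0.0843]
ee_rot: [[0.211, 0.978, -0.001], [0.978, -0.211, 0.0], [-0.0, -0.001, -1.0]]
contact_force: [0.0, -1.0, -0.5]
grip_width: 0.398
gripper_force: 15.0
```

Request:
jog_arm --motion '[{"x": -0.23, "y": 0.3, "z": 0, "rx": 0, "ry": 0, "rz": 0, "jaw": 0.75}, {"x": 0, "y": 0.5, "z": 0, "rx": 0, "ry": 0, "rz": 0, "jaw": 0.75}, {"x": 0, "y": 0.3, "z": 0, "rx": 0, "ry": 0, "rz": 0, "jaw": 0.75}, {"x": 0, "y": 0, "z": 0, "rx": 0, "ry": 0, "rz": 0, "jaw": 0.75}, {"x": 0, "y": 0, "z": 0, "rx": 0, "ry": 0, "rz": 0, "jaw": 0.75}]'

```text
clock: 7.52
tcp_pos: [0.4964, -0.0111, 0.084]
ee_rot: [[0.211, 0.977, -0.003], [0.977, -0.211, 0.0], [-0.0, -0.003, -1.0]]
contact_force: [-0.5, -0.3, 0.2]
grip_width: 0.4
gripper_force: 15.0
```

Run:
```python
from h import *
a=save('wrist','w4.png'); find('nest','wrist'); find('nest','top') if 0 else 0
find('round_tag','wrist'); find('post_top','wrist')
o=manip.get_obs(); print(o['clock'],o['tcp_pos'],o['ee_rot'])
g=cv2.cvtColor(a,cv2.COLOR_RGB2GRAY)
```

```text
wrist spot_point nest 0.85 [ 0.5453 -0.0201  0.0343] [358. 226.]
wrist spot_point round_tag 0.6 [0.368  0.0715 0.0032] [ 75. 141.]
wrist spot_point round_tag 0.58 [ 0.4959 -0.0109  0.0796] [280. 252.]
7.725 [ 0.49665503 -0.01064847  0.08492008] [[ 2.10478039e-01  9.77598343e-01 -6.89254968e-04]
 [ 9.77598585e-01 -2.10478017e-01  1.04764948e-04]
 [-4.26549797e-05 -6.95865402e-04 -9.99999757e-01]]
```

View pics/w4.png

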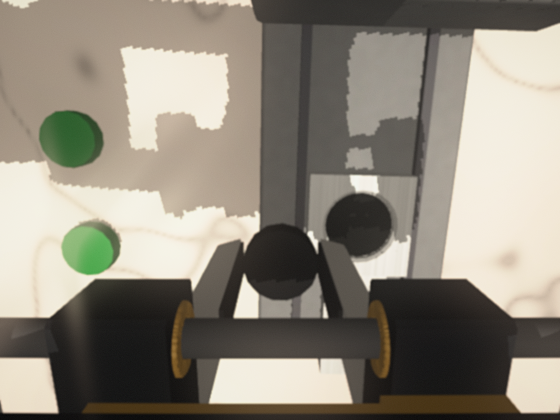

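Run:
```python
from h import *
o=manip.get_obs();R=np.array(o['ee_rot']);p=np.array(o['tcp_pos'])
t=lambda uv,z:(R.T@(ray(uv,z,'wrist')-p)*1000).round(1)
a=cv2.imread('pics/w4.png'); g=cv2.cvtColor(a,cv2.COLOR_BGR2GRAY)
for v in (205,225,245): print(v,g[v,318:402:3])
for u in (345,359,372): print(u,g[182:270:3,u])
print('rim',t((359.5,225),.036),'rimL,R',t((326,225),.036),t((393,225),.036),'top,bot',t((359,192),.036),t((359,258),.036))
print('corners',t((310,175),.036),t((418,177),.036),'tag',t((281,262),.0918))
```

```text
205 [145 146 149 149 139  94  37  36  37  39  40  39  41  40  39  42  42  42
  42  43  42  42  53 109 122 149 147 148]
225 [142 144 113  34  34  36  35  36  37  37  36  39  37  37  38  40  40  40
  41  41  42  43  42  43  52 106 120 144]
245 [ 95  49  87  86  87  86  88  87  82  47  43  44  44  44  45  46  48  50
  49  50  51  62 112 174 197 236 235 233]
345 [147 146 148 148 127  53  40  38  41  39  39  38  37  37  35  34  36  36
  34  41  42  47  74  88  86  87  87  87  87  87]
359 [241 241 241 198  59  49  44  41  39  41  41  39  39  39  38  42  46  45
  47  45  45  46  44  46  45 109 173 233 236 237]
372 [239 239 240 225 143  49  45  43  43  40  41  41  40  41  41  45  48  49
  49  47  50  49  49  67 111 175 232 238 237 237]
rim [ 1.9 50.4 48.9] rimL,R [ 2.  29.  48.9] [ 1.9 71.8 48.9] top,bot [23.3 49.  48.9] [-20.4  51.2  48.9]
corners [34.  18.2 48.9] [32.8 85.1 48.9] tag [-1.2  0.3 -6.9]
```

Request:
jog_arm --motion '[{"x": 0.035, "y": 0.3, "z": 0, "rx": 0, "ry": 0, "rz": 0, "jaw": 0.75}, {"x": 0, "y": 0.34, "z": 0, "rx": 0, "ry": 0, "rz": 0, "jaw": 0.75}, {"x": 0, "y": 0.2, "z": 0, "rx": 0, "ry": 0, "rz": 0, "jaw": 0.75}, {"x": 0, "y": 0, "z": 0.3, "rx": 0, "ry": 0, "rz": 0, "jaw": 0.75}, {"x": 0, "y": 0, "z": 0.3, "rx": 0, "ry": 0, "rz": 0, "jaw": 0.75}]'

```text
clock: 8.35
tcp_pos: [0.5457, -0.019, 0.0474]
ee_rot: [[0.21, 0.978, -0.002], [0.978, -0.21, 0.0], [-0.0, -0.002, -1.0]]
contact_force: [0.2, 0.5, -1.0]
grip_width: 0.397
gripper_force: 15.0
```

Request:
jog_arm --motion '[{"x": 0, "y": 0, "z": 0, "rx": 0, "ry": 0, "rz": 0, "jaw": 0.75}, {"x": 0, "y": 0, "z": 0, "rx": 0, "ry": 0, "rz": 0, "jaw": 0.75}, {"x": 0, "y": 0, "z": 0, "rx": 0, "ry": 0, "rz": 0, "jaw": 0.75}, {"x": 0, "y": 0, "z": 0, "rx": 0, "ry": 0, "rz": 0, "jaw": 0.75}, {"x": 0, "y": 0, "z": 0, "rx": 0, "ry": 0, "rz": 0, "jaw": 0.75}]'

```text
clock: 8.98
tcp_pos: [0.5474, -0.0194, 0.0496]
ee_rot: [[0.211, 0.978, 0.001], [0.978, -0.211, -0.0], [0.0, 0.001, -1.0]]
contact_force: [0.1, 0.2, -0.1]
grip_width: 0.395
gripper_force: 15.0
```

Run:
```python
from h import *
a=save('wrist','w5.png'); o=manip.get_obs(); print(o['clock'],o['tcp_pos'],o['ee_rot'])
cv2.imwrite('pics/w5c.png',cv2.resize(a[140:340,140:420],None,fx=2.5,fy=2.5)[:,:,::-1])
```

```text
9.025 [ 0.54734623 -0.01939315  0.04950483] [[ 2.10637703e-01  9.77563952e-01  6.91389993e-04]
 [ 9.77564196e-01 -2.10637659e-01 -1.36776311e-04]
 [ 1.19251781e-05  7.04688351e-04 -9.99999752e-01]]
```

View pics/w5c.png

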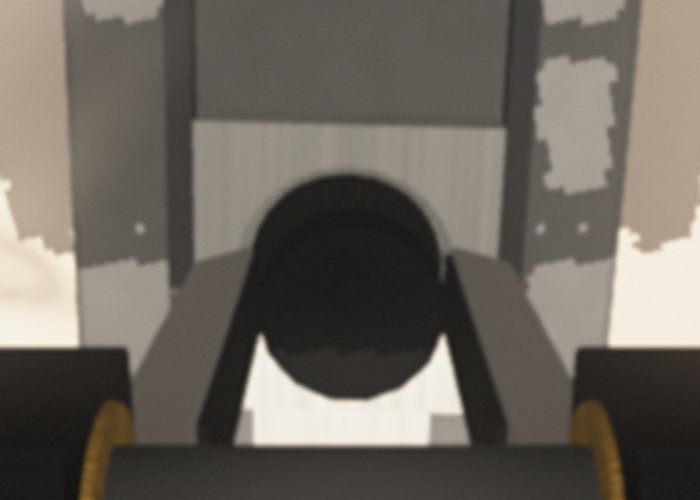

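The tag is centred over the nest, within about 0.5 mm by calculation. Lowering and releasing.

Request:
jog_arm --motion '[{"x": 0, "y": -0.005, "z": 0.1, "rx": 0, "ry": 0, "rz": 0, "jaw": 0.75}, {"x": 0, "y": 0, "z": 0.08, "rx": 0, "ry": 0, "rz": 0, "jaw": 0.75}, {"x": 0, "y": 0, "z": 0.005, "rx": 0, "ry": 0, "rz": 0, "jaw": 0.75}, {"x": 0, "y": 0, "z": 0, "rx": 0, "ry": 0, "rz": 0, "jaw": 0.75}, {"x": 0, "y": 0, "z": 0, "rx": 0, "ry": 0, "rz": 0, "jaw": 0.75}]'

```text
clock: 9.65
tcp_pos: [0.5467, -0.0193, 0.038]
ee_rot: [[0.211, 0.978, -0.0], [0.978, -0.211, 0.0], [0.0, -0.0, -1.0]]
contact_force: [0.5, -0.9, 0.6]
grip_width: 0.394
gripper_force: 15.0
```

Release, raise clear, and look.

Request:
jog_arm --motion '[{"x": 0, "y": 0, "z": 0, "rx": 0, "ry": 0, "rz": 0, "jaw": 0.5}, {"x": 0, "y": 0, "z": 0, "rx": 0, "ry": 0, "rz": 0, "jaw": 0.4}, {"x": 0, "y": 0, "z": 0, "rx": 0, "ry": 0, "rz": 0, "jaw": 0.4}, {"x": 0, "y": 0, "z": -0.3, "rx": 0, "ry": 0, "rz": 0, "jaw": 0.4}, {"x": 0, "y": 0, "z": -0.7, "rx": 0, "ry": 0, "rz": 0, "jaw": 0.4}]'

```text
clock: 10.28
tcp_pos: [0.5449, -0.0189, 0.0976]
ee_rot: [[0.211, 0.978, -0.005], [0.978, -0.211, 0.001], [-0.0, -0.005, -1.0]]
contact_force: [-0.2, 0.6, -0.0]
grip_width: 0.595
gripper_force: 0.0
```

Request:
jog_arm --motion '[{"x": -0.3, "y": 0, "z": -0.3, "rx": 0, "ry": 0, "rz": 0, "jaw": 0.4}, {"x": -0.5, "y": 0, "z": 0, "rx": 0, "ry": 0, "rz": 0, "jaw": 0.4}, {"x": -0.2, "y": 0, "z": 0, "rx": 0, "ry": 0, "rz": 0, "jaw": 0.4}, {"x": 0, "y": 0, "z": 0, "rx": 0, "ry": 0, "rz": 0, "jaw": 0.4}, {"x": 0, "y": 0, "z": 0, "rx": 0, "ry": 0, "rz": 0, "jaw": 0.4}]'

```text
clock: 10.9
tcp_pos: [0.5338, -0.0775, 0.1156]
ee_rot: [[0.211, 0.978, -0.001], [0.978, -0.211, 0.001], [0.001, -0.001, -1.0]]
contact_force: [1.0, 0.4, -0.2]
grip_width: 0.598
gripper_force: 0.0
```

Run:
```python
from h import *
a=save('wrist','w6.png'); o=manip.get_obs(); print(o['clock'],o['tcp_pos'],o['ee_rot'])
for l in ['round_tag','nest','post_top','knob_top']: find(l,'wrist')
R=np.array(o['ee_rot']);p=np.array(o['tcp_pos'])
for d in eyes.spot_point('post_top','wrist')[:1]: print((R.T@(world(d['point'],'wrist')-p)).round(4))
```

```text
10.95 [ 0.53387269 -0.07730717  0.11558144] [[ 2.10220849e-01  9.77653514e-01 -8.95198268e-04]
 [ 9.77653823e-01 -2.10220324e-01  6.46479612e-04]
 [ 4.43844195e-04 -1.01109750e-03 -9.99999390e-01]]
wrist spot_point round_tag 0.79 [ 0.5462 -0.0219  0.0339] [281. 136.]
wrist spot_point round_tag 0.69 [ 3.703e-01  7.090e-02 -1.000e-04] [26. 61.]
wrist spot_point round_tag 0.56 [ 0.3578 -0.007  -0.0011] [ 47. 166.]
wrist spot_point post_top 0.81 [ 0.5212 -0.1016  0.0765] [269. 273.]
[-0.0266 -0.0071  0.0389]
```

View pics/w6.png

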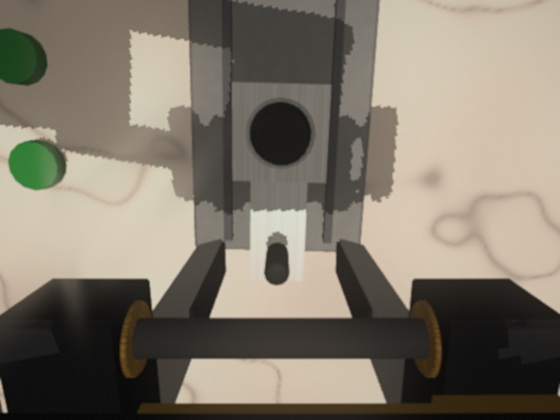

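The tag sits concentric in the nest at (281,133), with an even rim around it. The post is at (277,272), about 25 mm in −x from the TCP. Next I grip the post.

Request:
jog_arm --motion '[{"x": -0.42, "y": -0.02, "z": 0, "rx": 0, "ry": 0, "rz": 0, "jaw": 0.4}, {"x": 0, "y": 0, "z": 0.4, "rx": 0, "ry": 0, "rz": 0, "jaw": 0.4}, {"x": 0, "y": 0, "z": 0.4, "rx": 0, "ry": 0, "rz": 0, "jaw": 0.4}, {"x": 0, "y": 0, "z": 0.12, "rx": 0, "ry": 0, "rz": 0, "jaw": 0.4}, {"x": 0, "y": 0, "z": 0, "rx": 0, "ry": 0, "rz": 0, "jaw": 0.4}]'

```text
clock: 11.82
tcp_pos: [0.5275, -0.1021, 0.0606]
ee_rot: [[0.21, 0.978, -0.001], [0.978, -0.21, 0.0], [0.0, -0.001, -1.0]]
contact_force: [0.5, -0.4, -0.4]
grip_width: 0.601
gripper_force: 0.0
```

Request:
jog_arm --motion '[{"x": 0, "y": 0, "z": 0, "rx": 0, "ry": 0, "rz": 0, "jaw": 0.6}, {"x": 0, "y": 0, "z": 0, "rx": 0, "ry": 0, "rz": 0, "jaw": 0.75}, {"x": 0, "y": 0, "z": 0, "rx": 0, "ry": 0, "rz": 0, "jaw": 0.9}, {"x": 0, "y": 0, "z": 0, "rx": 0, "ry": 0, "rz": 0, "jaw": 0.9}, {"x": 0, "y": 0, "z": 0, "rx": 0, "ry": 0, "rz": 0, "jaw": 0.9}]' --newtons 12

```text
clock: 12.45
tcp_pos: [0.526, -0.1019, 0.0609]
ee_rot: [[0.21, 0.978, -0.004], [0.978, -0.21, 0.001], [-0.0, -0.004, -1.0]]
contact_force: [-4.8, 0.9, 5.0]
grip_width: 0.166
gripper_force: 12.0
```

Request:
jog_arm --motion '[{"x": 0.08, "y": -0.02, "z": 0, "rx": 0, "ry": 0, "rz": 0, "jaw": 0.9}, {"x": 0.16, "y": 0.003, "z": 0, "rx": 0, "ry": 0, "rz": 0, "jaw": 0.9}, {"x": 0.2, "y": 0.004, "z": 0, "rx": 0, "ry": 0, "rz": 0, "jaw": 0.9}, {"x": 0.2, "y": 0.004, "z": 0, "rx": 0, "ry": 0, "rz": 0, "jaw": 0.9}, {"x": 0.2, "y": 0.004, "z": 0, "rx": 0, "ry": 0, "rz": 0, "jaw": 0.9}]'

```text
clock: 13.08
tcp_pos: [0.5381, -0.0519, 0.0609]
ee_rot: [[0.21, 0.978, -0.0], [0.978, -0.21, 0.0], [0.0, -0.0, -1.0]]
contact_force: [-4.2, -2.0, 2.8]
grip_width: 0.17
gripper_force: 12.0
```

Request:
jog_arm --motion '[{"x": 0.2, "y": 0.004, "z": 0, "rx": 0, "ry": 0, "rz": 0, "jaw": 0.9}, {"x": 0.2, "y": 0.004, "z": 0, "rx": 0, "ry": 0, "rz": 0, "jaw": 0.9}, {"x": 0.2, "y": 0.004, "z": 0, "rx": 0, "ry": 0, "rz": 0, "jaw": 0.9}, {"x": 0.2, "y": 0.004, "z": 0, "rx": 0, "ry": 0, "rz": 0, "jaw": 0.9}, {"x": 0.1, "y": 0.002, "z": 0, "rx": 0, "ry": 0, "rz": 0, "jaw": 0.9}]'

```text
clock: 13.7
tcp_pos: [0.5509, 0.0005, 0.0609]
ee_rot: [[0.21, 0.978, 0.001], [0.978, -0.21, 0.0], [0.0, 0.001, -1.0]]
contact_force: [-1.3, -1.3, 3.3]
grip_width: 0.169
gripper_force: 12.0
```

Request:
jog_arm --motion '[{"x": 0.1, "y": 0.002, "z": 0, "rx": 0, "ry": 0, "rz": 0, "jaw": 0.9}, {"x": 0.1, "y": 0.002, "z": 0, "rx": 0, "ry": 0, "rz": 0, "jaw": 0.9}, {"x": 0.06, "y": 0.001, "z": 0, "rx": 0, "ry": 0, "rz": 0, "jaw": 0.9}, {"x": 0.04, "y": 0.001, "z": 0, "rx": 0, "ry": 0, "rz": 0, "jaw": 0.9}, {"x": 0.02, "y": 0, "z": 0, "rx": 0, "ry": 0, "rz": 0, "jaw": 0.9}]'

```text
clock: 14.32
tcp_pos: [0.5551, 0.0182, 0.0609]
ee_rot: [[0.211, 0.978, 0.001], [0.978, -0.211, -0.0], [-0.0, 0.001, -1.0]]
contact_force: [-1.2, -1.8, 2.2]
grip_width: 0.166
gripper_force: 12.0
```

Request:
jog_arm --motion '[{"x": 0.02, "y": 0, "z": 0, "rx": 0, "ry": 0, "rz": 0, "jaw": 0.9}, {"x": 0.02, "y": 0, "z": 0, "rx": 0, "ry": 0, "rz": 0, "jaw": 0.9}, {"x": 0, "y": 0, "z": 0, "rx": 0, "ry": 0, "rz": 0, "jaw": 0.9}, {"x": 0, "y": 0, "z": 0, "rx": 0, "ry": 0, "rz": 0, "jaw": 0.9}, {"x": 0, "y": 0, "z": 0, "rx": 0, "ry": 0, "rz": 0, "jaw": 0.9}]'

```text
clock: 14.95
tcp_pos: [0.5557, 0.0206, 0.0609]
ee_rot: [[0.211, 0.978, 0.001], [0.978, -0.211, 0.0], [0.0, 0.001, -1.0]]
contact_force: [1.4, -1.5, 0.9]
grip_width: 0.168
gripper_force: 12.0
```

Travel so far is about 126 mm. I'll continue in small steps until the stop shows in the force.

Request:
jog_arm --motion '[{"x": 0.03, "y": 0, "z": 0, "rx": 0, "ry": 0, "rz": 0, "jaw": 0.9}, {"x": 0.02, "y": 0, "z": 0, "rx": 0, "ry": 0, "rz": 0, "jaw": 0.9}, {"x": 0, "y": 0, "z": 0, "rx": 0, "ry": 0, "rz": 0, "jaw": 0.9}, {"x": 0, "y": 0, "z": 0, "rx": 0, "ry": 0, "rz": 0, "jaw": 0.9}, {"x": 0, "y": 0, "z": 0, "rx": 0, "ry": 0, "rz": 0, "jaw": 0.9}]'

```text
clock: 15.58
tcp_pos: [0.5564, 0.0236, 0.0609]
ee_rot: [[0.211, 0.978, 0.001], [0.978, -0.211, 0.0], [0.0, 0.001, -1.0]]
contact_force: [3.3, -1.8, -0.4]
grip_width: 0.168
gripper_force: 12.0
```

Request:
jog_arm --motion '[{"x": 0.03, "y": 0, "z": 0, "rx": 0, "ry": 0, "rz": 0, "jaw": 0.9}, {"x": 0.01, "y": 0, "z": 0, "rx": 0, "ry": 0, "rz": 0, "jaw": 0.9}, {"x": 0, "y": 0, "z": 0, "rx": 0, "ry": 0, "rz": 0, "jaw": 0.9}, {"x": 0, "y": 0, "z": 0, "rx": 0, "ry": 0, "rz": 0, "jaw": 0.9}, {"x": 0, "y": 0, "z": 0, "rx": 0, "ry": 0, "rz": 0, "jaw": 0.9}]'

```text
clock: 16.2
tcp_pos: [0.5565, 0.0239, 0.0609]
ee_rot: [[0.21, 0.978, -0.0], [0.978, -0.21, -0.004], [-0.004, 0.001, -1.0]]
contact_force: [1.7, -6.9, -0.8]
grip_width: 0.164
gripper_force: 12.0
```

Request:
jog_arm --motion '[{"x": 0.015, "y": 0, "z": 0, "rx": 0, "ry": 0, "rz": 0, "jaw": 0.9}, {"x": 0, "y": 0, "z": 0, "rx": 0, "ry": 0, "rz": 0, "jaw": 0.9}, {"x": 0, "y": 0, "z": 0, "rx": 0, "ry": 0, "rz": 0, "jaw": 0.9}, {"x": -0.04, "y": 0, "z": 0, "rx": 0, "ry": 0, "rz": 0, "jaw": 0.8}, {"x": 0, "y": 0, "z": 0, "rx": 0, "ry": 0, "rz": 0, "jaw": 0.7}]'

```text
clock: 16.82
tcp_pos: [0.5549, 0.0251, 0.0604]
ee_rot: [[0.211, 0.977, -0.003], [0.977, -0.211, 0.001], [0.001, -0.003, -1.0]]
contact_force: [-0.1, -0.1, 0.3]
grip_width: 0.272
gripper_force: 0.0
```

Request:
jog_arm --motion '[{"x": 0, "y": 0, "z": 0, "rx": 0, "ry": 0, "rz": 0, "jaw": 0.6}, {"x": 0, "y": 0, "z": -0.3, "rx": 0, "ry": 0, "rz": 0, "jaw": 0.6}, {"x": -0.3, "y": 0, "z": -0.7, "rx": 0, "ry": 0, "rz": 0, "jaw": 0.6}, {"x": -0.5, "y": 0, "z": -0.9, "rx": 0, "ry": 0, "rz": 0, "jaw": 0.8}, {"x": -0.2, "y": 0, "z": -0.9, "rx": 0, "ry": 0, "rz": 0, "jaw": 1}]'

```text
clock: 17.45
tcp_pos: [0.5431, -0.0351, 0.2317]
ee_rot: [[0.211, 0.977, 0.001], [0.977, -0.211, -0.0], [-0.0, 0.001, -1.0]]
contact_force: [0.5, 0.5, -0.6]
grip_width: 0.223
gripper_force: 0.0
```

Request:
jog_arm --motion '[{"x": 0, "y": 0, "z": 0, "rx": 0, "ry": 0, "rz": 0, "jaw": 1}, {"x": 0, "y": 0, "z": 0, "rx": 0, "ry": 0, "rz": 0, "jaw": 1}, {"x": 0, "y": 0, "z": 0, "rx": 0, "ry": 0, "rz": 0, "jaw": 1}, {"x": 0, "y": 0, "z": 0, "rx": 0, "ry": 0, "rz": 0, "jaw": 1}, {"x": 0, "y": 0, "z": 0, "rx": 0, "ry": 0, "rz": 0, "jaw": 1}]'

```text
clock: 18.08
tcp_pos: [0.543, -0.0339, 0.2277]
ee_rot: [[0.21, 0.978, -0.002], [0.978, -0.21, 0.001], [0.0, -0.002, -1.0]]
contact_force: [0.1, 0.9, 0.4]
grip_width: 0.003
gripper_force: 0.0
```

Run:
```python
from h import *
a=save('wrist','w7.png'); o=manip.get_obs(); print(o['clock'],o['tcp_pos'],o['ee_rot'])
for l in ['knob_top','post_top','knob']: find(l,'wrist')
b=save('side','s7.png')
for l in ['knob_top','post_top']: find(l,'side')
eyes.camera('top')
for l in ['knob_top','post_top']: find(l,'top')
cv2.imwrite('pics/w7c.png',np.hstack([cv2.resize(a,(400,300)),cv2.resize(b[160:310,160:360],(400,300),interpolation=3)])[:,:,::-1])
```

```text
18.125 [ 0.54313332 -0.03395695  0.22801228] [[ 2.10372977e-01  9.77619899e-01 -1.59478965e-03]
 [ 9.77621200e-01 -2.10372657e-01  3.68232478e-04]
 [ 2.44912627e-05 -1.63656633e-03 -9.99998661e-01]]
wrist spot_point post_top 0.59 [0.5572 0.0218 0.0795] [283. 131.]
side spot_point knob_top 0.71 [0.5756 0.1042 0.1936] [225. 210.]
side spot_point post_top 0.96 [0.553  0.0211 0.0784] [259. 227.]
top spot_point knob_top 0.72 [0.572  0.1078 0.1871] [240. 188.]
top spot_point post_top 0.64 [0.5534 0.0182 0.0788] [284. 206.]
```

View pics/w7c.png

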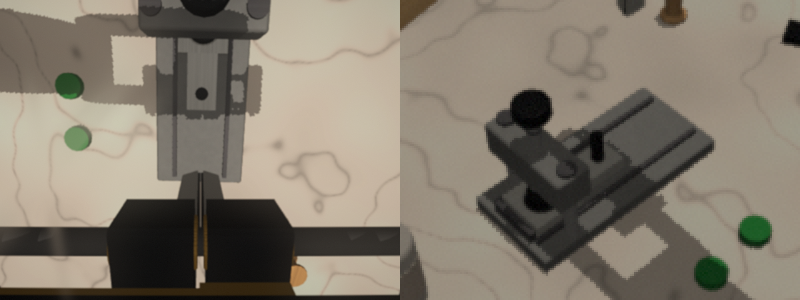

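The slide is home: the post sits about 85 mm from the plunger axis, and the tag is under the foot in the side view. Moving over the knob at about (0.574, 0.1055) with the fingers shut.

Request:
jog_arm --motion '[{"x": 0.5, "y": 0.015, "z": 0, "rx": 0, "ry": 0, "rz": 0, "jaw": 1}, {"x": 0.8, "y": 0, "z": 0, "rx": 0, "ry": 0, "rz": 0, "jaw": 1}, {"x": 0.7, "y": 0, "z": 0, "rx": 0, "ry": 0, "rz": 0, "jaw": 1}, {"x": 0.38, "y": 0, "z": 0, "rx": 0, "ry": 0, "rz": 0, "jaw": 1}, {"x": 0, "y": 0, "z": 0, "rx": 0, "ry": 0, "rz": 0, "jaw": 1}]' --newtons 20

```text
clock: 19.2
tcp_pos: [0.5745, 0.1065, 0.2288]
ee_rot: [[0.208, 0.978, -0.0], [0.978, -0.208, -0.0], [-0.0, -0.0, -1.0]]
contact_force: [-0.5, -0.5, -0.5]
grip_width: 0.004
gripper_force: 0.0
```

Request:
jog_arm --motion '[{"x": 0, "y": 0, "z": 0.2, "rx": 0, "ry": 0, "rz": 0, "jaw": 1}, {"x": 0, "y": 0, "z": 0.2, "rx": 0, "ry": 0, "rz": 0, "jaw": 1}, {"x": 0, "y": 0, "z": 0.1, "rx": 0, "ry": 0, "rz": 0, "jaw": 1}, {"x": 0, "y": 0, "z": 0, "rx": 0, "ry": 0, "rz": 0, "jaw": 1}, {"x": 0, "y": 0, "z": 0, "rx": 0, "ry": 0, "rz": 0, "jaw": 1}]'

```text
clock: 19.82
tcp_pos: [0.5747, 0.1049, 0.1991]
ee_rot: [[0.211, 0.977, 0.001], [0.977, -0.211, 0.0], [0.0, 0.0, -1.0]]
contact_force: [-0.0, 0.5, 0.8]
grip_width: 0.002
gripper_force: 0.0
```

Run:
```python
from h import *
a=save('wrist','w8.png'); o=manip.get_obs(); print(o['clock'],o['tcp_pos'],o['contact_force'])
b=save('side','s8.png')
cv2.imwrite('pics/w8c.png',np.hstack([cv2.resize(a,(400,300)),cv2.resize(b[160:310,160:360],(400,300),interpolation=3)])[:,:,::-1])
```

```text
19.875 [0.57483857 0.10501579 0.19932898] [-0.77462916  0.74424013 -0.45580384]
```

View pics/w8c.png

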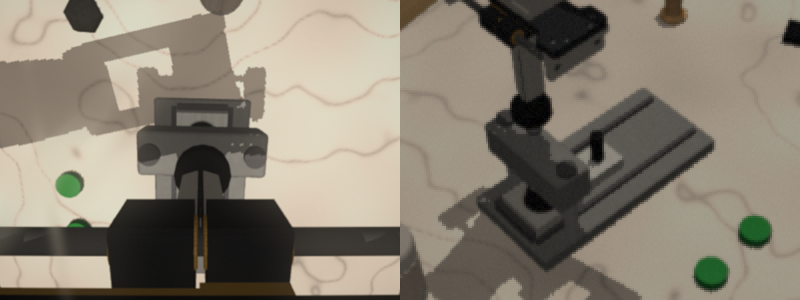

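The fingertips are centred over the knob (about (202,175) in the left half). Pressing down in steps.

Request:
jog_arm --motion '[{"x": 0, "y": 0, "z": 0.1, "rx": 0, "ry": 0, "rz": 0, "jaw": 1}, {"x": 0, "y": 0, "z": 0.08, "rx": 0, "ry": 0, "rz": 0, "jaw": 1}, {"x": 0, "y": 0, "z": 0.06, "rx": 0, "ry": 0, "rz": 0, "jaw": 1}, {"x": 0, "y": 0, "z": 0, "rx": 0, "ry": 0, "rz": 0, "jaw": 1}, {"x": 0, "y": 0, "z": 0, "rx": 0, "ry": 0, "rz": 0, "jaw": 1}]'

```text
clock: 20.55
tcp_pos: [0.5746, 0.1052, 0.1849]
ee_rot: [[0.211, 0.978, 0.0], [0.978, -0.211, 0.0], [0.0, 0.0, -1.0]]
contact_force: [-0.4, -0.2, 3.8]
grip_width: 0.003
gripper_force: 1.7
```

Request:
jog_arm --motion '[{"x": 0, "y": 0, "z": 0.08, "rx": 0, "ry": 0, "rz": 0, "jaw": 1}, {"x": 0, "y": 0, "z": 0.08, "rx": 0, "ry": 0, "rz": 0, "jaw": 1}, {"x": 0, "y": 0, "z": 0.06, "rx": 0, "ry": 0, "rz": 0, "jaw": 1}, {"x": 0, "y": 0, "z": 0, "rx": 0, "ry": 0, "rz": 0, "jaw": 1}, {"x": 0, "y": 0, "z": 0, "rx": 0, "ry": 0, "rz": 0, "jaw": 1}]'

```text
clock: 21.18
tcp_pos: [0.5747, 0.1053, 0.1721]
ee_rot: [[0.211, 0.978, 0.001], [0.978, -0.211, 0.0], [0.0, 0.001, -1.0]]
contact_force: [-2.0, 0.6, 8.4]
grip_width: 0.006
gripper_force: 4.1
```

Request:
jog_arm --motion '[{"x": 0, "y": 0, "z": 0.06, "rx": 0, "ry": 0, "rz": 0, "jaw": 1}, {"x": 0, "y": 0, "z": 0.04, "rx": 0, "ry": 0, "rz": 0, "jaw": 1}, {"x": 0, "y": 0, "z": 0.02, "rx": 0, "ry": 0, "rz": 0, "jaw": 1}, {"x": 0, "y": 0, "z": 0, "rx": 0, "ry": 0, "rz": 0, "jaw": 1}, {"x": 0, "y": 0, "z": 0, "rx": 0, "ry": 0, "rz": 0, "jaw": 1}]'

```text
clock: 21.8
tcp_pos: [0.5748, 0.1053, 0.166]
ee_rot: [[0.211, 0.978, 0.001], [0.978, -0.211, 0.0], [0.0, 0.001, -1.0]]
contact_force: [-3.4, -0.6, 11.8]
grip_width: -0.0
gripper_force: 6.1
```

Request:
jog_arm --motion '[{"x": 0, "y": 0, "z": 0, "rx": 0, "ry": 0, "rz": 0, "jaw": 1}, {"x": 0, "y": 0, "z": 0, "rx": 0, "ry": 0, "rz": 0, "jaw": 1}, {"x": 0, "y": 0, "z": 0, "rx": 0, "ry": 0, "rz": 0, "jaw": 1}, {"x": 0, "y": 0, "z": 0, "rx": 0, "ry": 0, "rz": 0, "jaw": 1}, {"x": 0, "y": 0, "z": 0, "rx": 0, "ry": 0, "rz": 0, "jaw": 1}]'

```text
clock: 22.42
tcp_pos: [0.5748, 0.1053, 0.166]
ee_rot: [[0.211, 0.978, 0.001], [0.978, -0.211, 0.0], [0.0, 0.001, -1.0]]
contact_force: [-3.6, 0.3, 11.6]
grip_width: 0.006
gripper_force: 6.1
```

Run:
```python
from h import *
b=save('side','s9.png'); find('knob','side'); find('knob_top','side'); find('post_top','side')
o=manip.get_obs(); print(o['clock'],o['tcp_pos'],o['contact_force'])
cv2.imwrite('pics/s9c.png',cv2.resize(b[180:280,180:310],None,fx=5,fy=5,interpolation=3)[:,:,::-1])
```

```text
side spot_point knob 0.74 [0.574  0.1038 0.1429] [228. 227.]
side spot_point post_top 0.82 [0.5545 0.0238 0.075 ] [258. 229.]
22.625 [0.57476755 0.10525772 0.16598568] [-4.30753253 -0.37360138 11.60193308]
```

View pics/s9c.png

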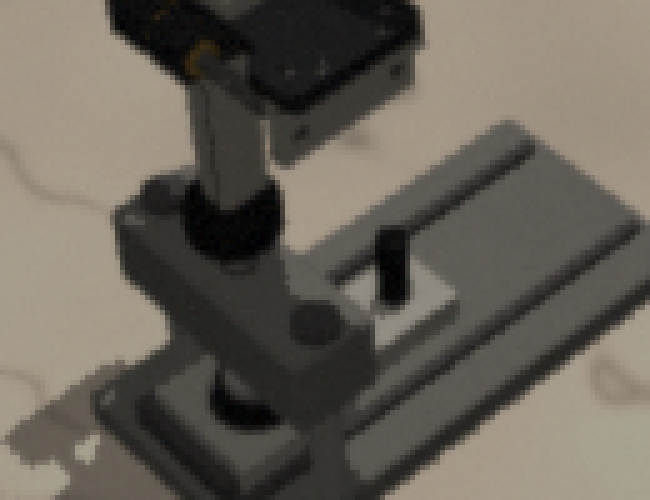

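The fingers hold the knob down at about 24 mm with 12 N. The foot is on the tag and the slide is home. I'll add 1 mm and hand in.

Request:
jog_arm --motion '[{"x": 0, "y": 0, "z": 0.015, "rx": 0, "ry": 0, "rz": 0, "jaw": 1}, {"x": 0, "y": 0, "z": 0, "rx": 0, "ry": 0, "rz": 0, "jaw": 1}, {"x": 0, "y": 0, "z": 0, "rx": 0, "ry": 0, "rz": 0, "jaw": 1}, {"x": 0, "y": 0, "z": 0, "rx": 0, "ry": 0, "rz": 0, "jaw": 1}, {"x": 0, "y": 0, "z": 0, "rx": 0, "ry": 0, "rz": 0, "jaw": 1}]'

```text
clock: 23.25
tcp_pos: [0.5748, 0.1052, 0.1652]
ee_rot: [[0.211, 0.978, 0.001], [0.978, -0.211, -0.0], [0.0, 0.001, -1.0]]
contact_force: [-4.8, -0.6, 12.3]
grip_width: 0.007
gripper_force: 6.4
```

```bash
python3 -c "
from h import *
o=manip.get_obs(); print(o['clock'],o['tcp_pos'],o['contact_force']); print(manip.job_done())"
```

```text
23.25 [0.57477191 0.1052254  0.16519077] [-4.75552644 -0.61335963 12.31703754]
the job is handed in; nothing more can be done
None
```

I handed the job in at 23.3 s, and no verdict came back: the round tag is seated in the nest, the slide is home against its stop, and the shut fingers are holding the knob about 25 mm down with about 12 N.

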